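Seat a lens cell and hold its bayonet collar home

ROBOT

A 6-joint arm with a two-finger parallel gripper is mounted at the origin on a cart in front of the work surface, level with it; the furniture and walls round the work are solid. World frame = base frame: x ahead of the robot, y to its left, z up, the work surface at z = 0. Lengths are in m, angles in degrees, forces in N, time in s.
With the tool pointing down it reaches from about 0.3 to 0.75 m from the base axis. Payload 8.5 kg.
Tool frame: the origin (TCP) lies at the very end of the fingers, on their centre line; the grasp point (between the pads) lies 19 mm behind it (env.hold_point_z is the distance from the TCP to the grasp point, in m); z points along the fingers, y is the line along which they close (so a half turn about z gives the same grasp; the last joint's range is limited). The gripper opens to 85 mm and grips with 20 to 120 N. Pads are 22 mm wide; open, the fingers measure 114 mm over their backs; the gripper's body (76 mm by 85 mm) begins 54 mm behind the grasp point. The pads swing forward as they close: fully open they stand 13 mm farther back than shut.
Start: joints at [-83.211, 21.807, 74.336, -0, 83.858, -12.336], TCP at [0.18, -0.52, 0.231] pointing down, gripper open.
Joint ranges: [-178.18, 178.18], [-50.72, 133.34], [12.68, 142.11], [-81.47, 261.47], [9.98, 163.14], [-165.26, 165.26]. Speed limits (degrees/s): [136.94, 136.94, 180, 180, 180, 180].

INTERFACE

Orientations are given as a 3x3 rotation matrix whose columns are the frame's x, y, z axes.
In Python, from rig import env, optics gives the robot as it stands.
- The arm moves only by the shell command python3 -m jog 'ROWS' [OPENING] [FORCE]. ROWS is JSON, a list of rows, each an object with "linear": the shift along the tool's x, y, z in units of 40 mm (1.0 is 40 mm), a list of three; "roll": the turn about the tool's z in units of 5 degrees (1.0 is 5 degrees). A call has 1 to 12 rows; each row shifts and turns the commanded pose from where the row before left it, along the tool's axes as they then stand; what a row does not reach is not made up. A row lasts 1/12 s, in which the tool goes at most 41.7 mm and 7.16 degrees, less where a joint would pass 70% of its speed; a pose out of reach is approached as far as the arm can. A call is refused whole if a number of a shift passes 1 or a number of a turn 1, either way. A call with a gripper value outside its range is refused whole. OPENING is the opening, from -1 (shut) to 1 (fully open), set as the call begins (- or left out, the last holds). The fingers move at their own pace and stop on an object; FORCE is the grip in N (left out, the last holds). Time passes only in rows, so rows that do not move let the fingers close. It gives the time, the measured TCP pose, the force, the opening and the grip force at its end, in the units of the state.
- env.observe(): the state, without advancing time (a new reading comes with each control period).
- optics.get_image(name): name is "scene" or "top" or "wrist"; returns the picture (400x640x3 uint8, red, green, blue); there is no depth.
- optics.calibration(name): a dict with "fov_y" (degrees; the focal length in pixels is half the picture's height over the tangent of half this angle, whatever the lens; pixels are square), "cx", "cy" (the principal point, pixels), "T" (4x4, takes a point from camera to world coordinates). Camera axes: x right, y down, z forward; pixel columns grow to the right and rows downward; lengths in m; the calibration is good to about 2 mm. A picture is of the moment at which its call begins: read the wrist's pose just before it. calibration takes no time and is no camera call; for the wrist camera it gives the pose at the moment of the call.
- env.close_job(): hands the job in; it is judged then, once.
The state is a dict: "time_s": time; "q": joint angles; "qvel": joint speeds; "joint_efforts": joint torques, N m; "position": TCP position; "tool_rot": TCP orientation; "ft_force": force on the tool from outside, world axes, zero at the start; "wrist_torque": the same for the moment, N m; "grip_width": finger opening in m; "gripper_force": force on a finger pad.
Only numpy, scipy, OpenCV 4.12 (cv2) and the standard library are available. Lean on these libraries where they do the work, as an engineer would, in place of code of your own. Each camera call takes 0.05 s, during which the arm holds its last target. There are 200 camera calls.

TASK

On the optical mount, first press the lens cell that stands proud in the middle fully down until it is seated. Then turn the knurled collar, while pressing down on it, until its hidden keyways drop over the pins, and push it fully home against its spring. Finish while still gripping the collar and holding it pushed home, so that a colleague can tighten the lock screw, and leave the other things on the table alone.

Things in the scene. Friction and masses are not known exactly. Their poses are not given: they have to be found in the camera images.
- mount: Optical mount fixed to the table: round dark steel flange (90 mm across, 12 mm thick, 4 mm bolt heads on it), a 52 mm pillar up to 26 mm, then an aluminium spigot 42 mm across up to 70 mm. Origin on its axis at the table top, z up.
- mount_axis (a point): Centre of the spigot's top, 70 mm above the table. Four guide pins, 5 mm thick and 90 degrees apart, stick 4 mm out of the spigot, their tops 45 mm above the table; the collar hides them and their angle is not given.
- lens_cell (a joint): How far the lens cell is pressed down, m: 0 raised (top 84 mm above the table), 0.010 seated on its stop (top 74 mm above the table, 4 mm above the spigot). Starts at 0 to 0.003. About 5 N of friction, no spring; stays where it is left. Closed fingertips can push it.
- cell_top (a point): Centre of the flat top of the lens cell, a disc 34 mm across with a glass in the middle, on the mount's axis; its height falls as the cell is pressed in.
- collar: Knurled dark steel ring, loose round the spigot: 60 mm outside, 44 mm bore (1 mm clearance all round), 24 mm high, about 0.14 kg. Origin on its axis at its underside, z up. Starts resting on the four pins, origin 45 mm above the table. Fully home its origin is 33 mm above the table.
- collar_top (a point): Centre of the collar's top face. Inside the collar are four blind keyways, 10 mm wide, 90 degrees apart, open below, covered above, angle not given. Turning the collar either way by at most 1.35 rad brings them over the pins (within 0.1 rad either side); it drops only if pushed or let down, 7 mm freely to the spring washer, then 5 mm against its spring.
- spring_washer (a joint): How far the spring washer under the collar is pressed down, m: 0 at rest, 0.005 at its stop, which is collar fully home. The spring pushes back with about 4 N at first and 8 N at the stop and lifts the collar again if it is let go.
- lens_tube: Bystander, loose, to be left alone: short black lens tube standing on end, 31 mm across, 30 mm high, origin under its centre.
- objective: Bystander, loose, to be left alone: microscope objective standing upright, 24 mm across, 48 mm high, origin under its centre.
- filter_block: Bystander, loose, to be left alone: black filter cube, 34 x 34 x 36 mm, origin under its centre.
- post: Bystander, loose, to be left alone: steel rod lying on its side, 13 x 81 x 13 mm, long along its y, origin under its middle.
- dish: Bystander, loose, to be left alone: petri dish, 55 mm across, 12 mm high, origin under its centre.
There are look-alikes about, which are no part of the job. Of the things shaped like the mount, the steel one is meant.

How it is judged (in metres and radians):
On the way, in this order (a step that is already met when the one before it is completed fails the run):
1. the lens cell is seated while the collar still rests on the pins (value of joint lens_cell above 0.0085 m and z of collar in the frame of mount above 0.041 m), for 0.1 s.
2. the collar has dropped over the pins (z of collar in the frame of mount below 0.0395 m and horizontal distance between collar and mount below 0.003 m), for 0.1 s.
At the end, for the whole second after the job is handed in: Fingers still on the collar (over 3 N); collar over its pins, upright within 0.08 rad, centred within 3 mm, its underside under 35 mm above the table, spring washer pressed at least 3.5 of 5 mm, lens cell seated within 1.5 mm, through the last second. No other thing moved over 30 mm (value of joint spring_washer above 0.0035 m and z of collar in the frame of mount below 0.035 m and horizontal distance between collar and mount below 0.003 m and angle between collar's own z axis and vertical below 0.08 rad and value of joint lens_cell above 0.0085 m and contact force between the fingers and collar above 3 N); the arm keeps its last pose, push and grip.
It fails at once if another thing on the table is pushed away from its place by more than 30 mm (distance of any of lens_tube, objective, filter_block, post, dish from where it was at the start of the episode above 0.03 m).
It also fails if it takes over 51 s, if anything falls off the work surface, if the arm or the gripper's body presses on something with over 40 N, if the wrist force passes 120 N, or if a joint passes its speed limit or range.

## Working session

There is one attempt and no reset: what is moved stays moved. The work goes in short steps, Python scripts to look and compute and a shell command to move; the robot and the scene stay as the last step left them, time stands still between calls to the robot, and variables do not carry over. Pictures are saved under pics/ and viewed, at most 10 in all, crops included, and the job is handed in when it is done.

```bash
ls; mkdir -p pics
python3 - <<'E'
from rig import env, optics
import cv2, numpy as np
s=env.observe(); print({k:np.round(v,3).tolist() for k,v in s.items()}, env.hold_point_z)
for n in ("scene","top"):
    im=optics.get_image(n); np.save(f'pics/{n}.npy',im); cv2.imwrite(f'pics/{n}0.png',im[:,:,::-1])
    c=optics.calibration(n); print(n,c['fov_y'],c['cx'],c['cy'],np.round(c['T'],3).tolist())
E
```

```text
pics
{'time_s': 0.0, 'q': [-83.212, 21.842, 74.387, 0.0, 83.857, -12.336], 'qvel': [0.053, 0.071, -0.014, -0.006, 0.073, 0.004], 'joint_efforts': [0.001, -44.846, -23.128, -0.0, 0.005, 0.0], 'position': [0.18, -0.519, 0.231], 'tool_rot': [[0.945, 0.328, -0.0], [0.328, -0.945, 0.001], [0.0, -0.001, -1.0]], 'ft_force': [-1.305, -0.17, -0.244], 'wrist_torque': [0.025, -0.046, -0.034], 'gripper_force': 0.0, 'grip_width': 0.086} 0.0187
scene 50.708860404162614 320.8705570071901 199.864926542524 [[-0.777, -0.337, 0.533, 0.099], [-0.63, 0.434, -0.644, 0.439], [-0.014, -0.836, -0.549, 0.553], [0.0, 0.0, 0.0, 1.0]]
top 52.044471711607486 314.4682741803739 195.2380855344165 [[-0.022, -0.997, 0.072, 0.484], [-0.999, 0.024, 0.035, -0.143], [-0.036, -0.071, -0.997, 0.928], [0.0, 0.0, 0.0, 1.0]]
```

View pics/scene0.png

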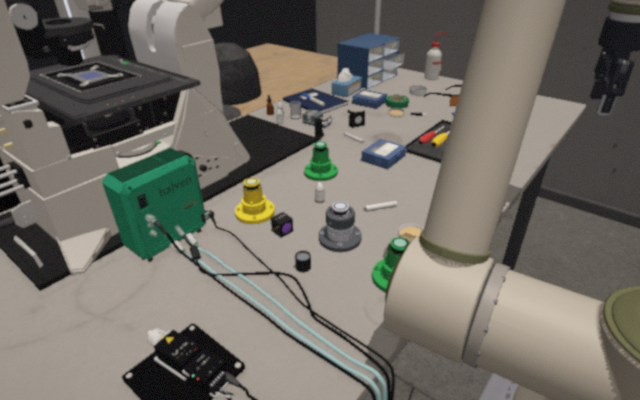

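View pics/top0.png

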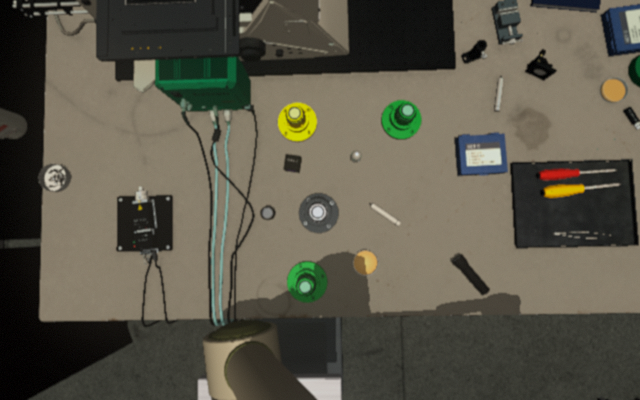

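Look-alikes (scene px / top px): yellow (255,200)/(297,122), green (321,160)/(402,119), green (398,260)/(306,282), and grey steel (341,225)/(318,213). I choose the grey steel one, since the description says steel. Next I check it in one close crop.

Run:
```python
import cv2, numpy as np
a=np.load('pics/scene.npy')[185:260,300:380]; b=np.load('pics/top.npy')[175:250,278:358]
cv2.imwrite('pics/crop.png',cv2.resize(np.hstack([a,b]),None,fx=5,fy=5,interpolation=cv2.INTER_CUBIC)[:,:,::-1])
```

```text
(no output)
```

View pics/crop.png

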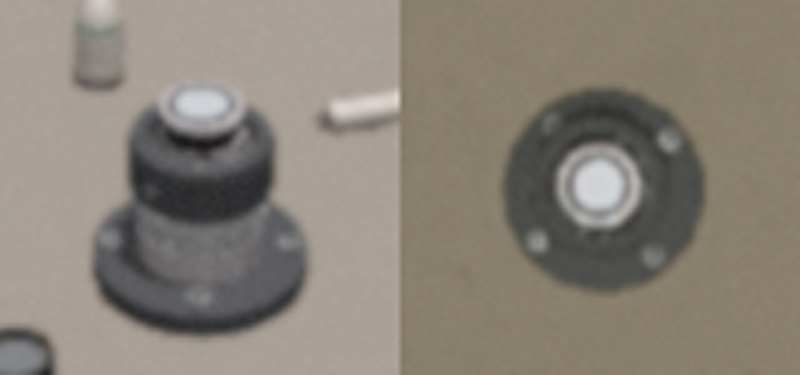

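The crop shows the steel mount: a dark flange with 4 bolts, a knurled collar and a bright cell. The glass centre is at scene (340,205.5) and top (317.5,211.5). The flange centre in the top view is at about (318.5,213).

```bash
cat > h.py <<'E'
import numpy as np, cv2
from rig import env, optics
def ray(name,uv,c=None):
    c=c or optics.calibration(name); f=200/np.tan(np.radians(c['fov_y']/2))
    d=c['T'][:3,:3]@np.array([(uv[0]-c['cx'])/f,(uv[1]-c['cy'])/f,1.]); return np.array(c['T'])[:3,3],d/np.linalg.norm(d)
def plane(r,z): return r[0]+r[1]*(z-r[0][2])/r[1][2]
def tri(rs):
    A=[np.eye(3)-np.outer(d,d) for o,d in rs]; p=np.linalg.solve(sum(A),sum(a@o for a,(o,d) in zip(A,rs)))
    return p,[np.linalg.norm(a@(p-o)) for a,(o,d) in zip(A,rs)]
def blob(m,near):
    n,_,st,ce=cv2.connectedComponentsWithStats(m.astype(np.uint8)); i=1+np.argmin([np.hypot(*(c-near)) + (1e3 if s[4]<15 else 0) for c,s in zip(ce[1:],st[1:])]); return ce[i],st[i]
E
python3 - <<'E'
from h import *
rs=[]
for n,near in (("scene",(340,205.5)),("top",(317.5,211.5))):
    im=np.load(f'pics/{n}.npy'); g=im.min(2)
    ce,st=blob(g>185,near); print(n,ce,st); rs.append(ray(n,ce))
print('cell',tri(rs), plane(rs[1],.083))
im=np.load('pics/top.npy').astype(int)
m=(im.max(2)<105)&(np.hypot(*(np.mgrid[0:400,0:640]-np.array([213,318]).reshape(2,1,1)))<30)
cs,_=cv2.findContours(m.astype(np.uint8),0,1); c=max(cs,key=cv2.contourArea); e=cv2.fitEllipse(cv2.convexHull(c)); print(e)
p=plane(ray('top',e[0]),.012); print('flange',p, 'diam',e[1][0]/(200/np.tan(np.radians(26.02)))*.92)
for n,uv in dict(tube=(267,213),filt=(292,163),obj=(355,156),post=(385,214),orange=(365,262),ring=(273,295),g2=(306,282)).items(): print(n,plane(ray('top',uv),.015).round(3))
E
```

```text
scene [339.94736842 205.15789474] [336 203   9   5  38]
top [317.22727273 211.36363636] [313 207   9   9  66]
cell (array([ 0.51099689, -0.11838026,  0.08544883]), [np.float64(0.0005468368995106195), np.float64(0.0005468368995106212)]) [ 0.51152664 -0.11799683  0.083     ]
((318.268798828125, 212.55160522460938), (39.883846282958984, 39.98011016845703), 14.959951400756836)
flange [ 0.51114706 -0.11820578  0.012     ] diam 0.0895614868372232
tube [ 0.513 -0.004  0.015]
filt [ 0.624 -0.062  0.015]
obj [ 0.636 -0.204  0.015]
post [ 0.504 -0.266  0.015]
orange [ 0.4   -0.219  0.015]
ring [ 0.332 -0.014  0.015]
g2 [ 0.359 -0.088  0.015]
```

The two views agree. The cell top is at z≈0.085 and the mount axis at (0.511,-0.118), where the flange centre and cell centre match. The flange measures 89.6 mm across. I move above it with the fingers closing.

```bash
python3 -m jog '[{"linear":[0.85,-0.5,0]},{"linear":[0.85,-0.5,0]},{"linear":[0.85,-0.5,0]},{"linear":[0.85,-0.5,0]},{"linear":[0.85,-0.5,0]},{"linear":[0.85,-0.5,0]},{"linear":[0.85,-0.5,0]},{"linear":[0.85,-0.5,0]},{"linear":[0.85,-0.5,0]},{"linear":[0.85,-0.5,0]},{"linear":[0.85,-0.5,0]},{"linear":[0.85,-0.5,0]}]' -1 60; python3 -m jog '[{"linear":[0,0,0]},{"linear":[0,0,0]},{"linear":[0,0,0]}]'
python3 - <<'E'
from h import *
s=env.observe(); print(s['time_s'],s['position'].round(4) if hasattr(s['position'],'round') else s['position'],np.round(s['q'],1),s['grip_width'],np.round(s['ft_force'],1))
c=optics.calibration('wrist'); im=optics.get_image('wrist'); np.save('pics/w1.npy',im); cv2.imwrite('pics/w1.png',im[:,:,::-1]); np.save('pics/w1T.npy',c,allow_pickle=True)
d=np.array([.5112,-.1182,.084])-s['position']; print(np.array(s['tool_rot']).T@d/.04, np.round(s['tool_rot'],3))
E
```

```text
0.1 [ 0.1802 -0.5194  0.2308] [-83.2  21.8  74.4   0.   83.9 -12.3] 0.08559328503130267 [-0.2  0.4  0.9]
[11.1038618  -6.7596828   3.68115005] [[ 0.945  0.328 -0.   ]
 [ 0.328 -0.945  0.001]
 [ 0.    -0.001 -1.   ]]invalid input
invalid input
```

View pics/w1.png

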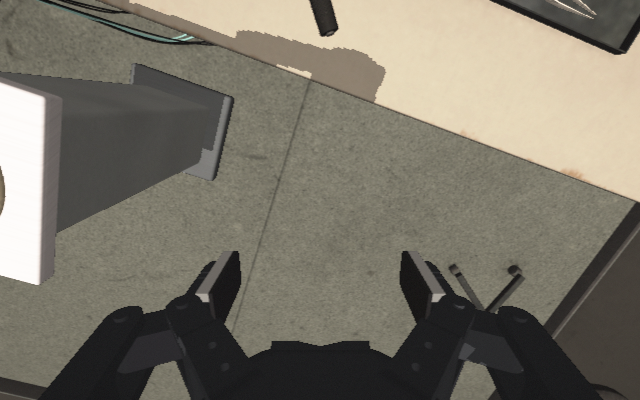

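The jog call was refused, probably because every row needs "roll". The wrist picture still shows the start pose, with the fingers at (225,275) and (415,275) over the floor.

```bash
python3 -m jog '[{"linear":[0.85,-0.5,0],"roll":0},{"linear":[0.85,-0.5,0],"roll":0},{"linear":[0.85,-0.5,0],"roll":0},{"linear":[0.85,-0.5,0],"roll":0},{"linear":[0.85,-0.5,0],"roll":0},{"linear":[0.85,-0.5,0],"roll":0},{"linear":[0.85,-0.5,0],"roll":0},{"linear":[0.85,-0.5,0],"roll":0},{"linear":[0.85,-0.5,0],"roll":0},{"linear":[0.85,-0.5,0],"roll":0},{"linear":[0.85,-0.5,0],"roll":0},{"linear":[0.85,-0.5,0],"roll":0}]' -1 60; python3 -m jog '[{"linear":[0,0,0],"roll":0},{"linear":[0,0,0],"roll":0},{"linear":[0,0,0],"roll":0}]'
cat > look.py <<'E'
from h import *
import sys
s=env.observe(); print(round(s['time_s'],2),np.round(s['position'],4),np.round(s['q'],1),s['grip_width'],np.round(s['ft_force'],1))
if len(sys.argv)>1:
    c=optics.calibration('wrist'); im=optics.get_image('wrist'); n=sys.argv[1]; np.save(f'pics/{n}.npy',im); cv2.imwrite(f'pics/{n}.png',im[:,:,::-1]); np.save(f'pics/{n}T.npy',c,allow_pickle=True)
d=np.array([.5112,-.1182,.084])-s['position']; print('to go',(np.array(s['tool_rot']).T@d/.04).round(3)); print(np.round(s['tool_rot'],3).tolist())
E
python3 look.py w2
```

```text
time_s: 1.15
position: [0.4879, -0.1573, 0.2313]
tool_rot: [[0.945, 0.328, -0.0], [0.328, -0.945, 0.0], [-0.0, -0.0, -1.0]]
ft_force: [-0.1, -1.3, -0.4]
grip_width: -0.0001
gripper_force: 0.0
time_s: 1.4
position: [0.4867, -0.1593, 0.2311]
tool_rot: [[0.945, 0.328, -0.001], [0.328, -0.945, 0.0], [-0.001, -0.0, -1.0]]
ft_force: [-0.3, -0.3, 0.1]
grip_width: 0.0003
gripper_force: 0.0
1.4 [ 0.4867 -0.1593  0.2311] [-31.4  18.   80.2  -0.   81.8  39.5] 0.0003216077024914511 [-0.3 -0.3  0.1]
to go [ 0.917 -0.77   3.676]
[[0.945, 0.328, -0.001], [0.328, -0.945, 0.0], [-0.001, -0.0, -1.0]]
```

View pics/w2.png

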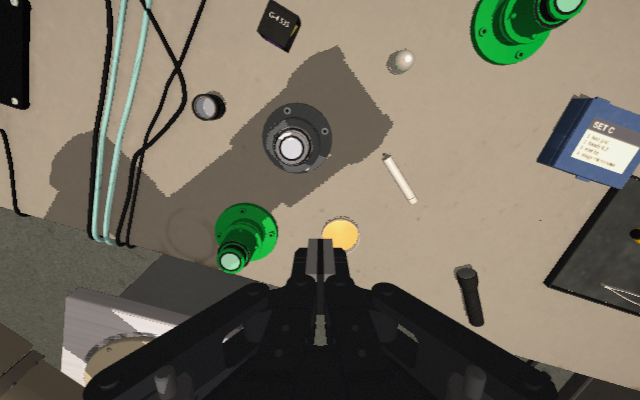

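The wrist view shows the steel mount with its glass at (291,147) and flange centre at (297,138). The bystanders are clear of it. I centre above it and look again.

```bash
python3 -m jog '[{"linear":[0.46,-0.385,0],"roll":0},{"linear":[0.46,-0.385,0],"roll":0},{"linear":[0,0,0.8],"roll":0},{"linear":[0,0,0.8],"roll":0},{"linear":[0,0,0],"roll":0},{"linear":[0,0,0],"roll":0},{"linear":[0,0,0],"roll":0}]' >/dev/null; python3 look.py w3
python3 - <<'E'
from h import *
rs=[]
for n in ('w2','w3'):
    im=np.load(f'pics/{n}.npy'); c=np.load(f'pics/{n}T.npy',allow_pickle=True).item()
    T=np.linalg.inv(c['T']); f=200/np.tan(np.radians(c['fov_y']/2)); p=T@[.5112,-.1182,.085,1]; uv=p[:2]/p[2]*f+[c['cx'],c['cy']]
    ce,st=blob(im.min(2)>185,uv); print(n,'pred',uv,'found',ce,st); r=ray('wrist',ce,c); rs.append(r); print(plane(r,.0845))
print(tri(rs))
E
```

```text
2.03 [ 0.5121 -0.1192  0.169 ] [-26.   22.5  84.2  -0.   73.1  44.9] -0.00011846402731941013 [-0.6 -0.5  0. ]
to go [-0.015 -0.035  2.124]
[[0.945, 0.326, 0.002], [0.326, -0.945, -0.001], [0.001, 0.002, -1.0]]
w2 pred [289.52431464 149.86368921] found [291.17701863 147.86335404] [282 138  20  21 322]
[ 0.51363443 -0.1191814   0.0845    ]
w3 pred [317.74196967 204.52407442] found [319.32207207 202.08783784] [307 191  25  23 444]
[ 0.51358655 -0.11882596  0.0845    ]
(array([ 0.51335182, -0.11903696,  0.08349058]), [np.float64(0.0001397102017249792), np.float64(0.0001397102017249765)])
```

View pics/w3.png

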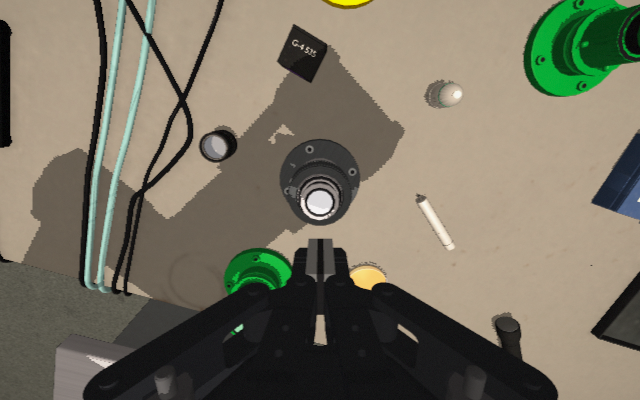

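From two places the wrist camera gives the cell top at (0.5133,-0.1190,0.0835), against (0.511,-0.118,0.085) from the fixed cameras. I use the mean, (0.5123,-0.1187). The tool is already there, so I press the cell.

```bash
python3 -m jog '[{"linear":[0,0,0.5],"roll":0},{"linear":[0,0,0.5],"roll":0},{"linear":[0,0,0.5],"roll":0},{"linear":[0,0,0.4],"roll":0},{"linear":[0,0,0.1],"roll":0},{"linear":[0,0,0.1],"roll":0},{"linear":[0,0,0.05],"roll":0},{"linear":[0,0,0],"roll":0},{"linear":[0,0,0],"roll":0}]'; python3 -m jog '[{"linear":[0,0,0.05],"roll":0},{"linear":[0,0,0.05],"roll":0},{"linear":[0,0,0.05],"roll":0},{"linear":[0,0,0],"roll":0},{"linear":[0,0,0],"roll":0}]'; python3 look.py
```

```text
time_s: 2.83
position: [0.5123, -0.1184, 0.0824]
tool_rot: [[0.945, 0.328, 0.002], [0.328, -0.945, -0.001], [0.002, 0.001, -1.0]]
ft_force: [-1.6, -0.6, 2.4]
grip_width: -0.0001
gripper_force: 1.2
time_s: 3.25
position: [0.5121, -0.1183, 0.0755]
tool_rot: [[0.945, 0.328, 0.001], [0.328, -0.945, -0.0], [0.001, 0.001, -1.0]]
ft_force: [1.5, -1.2, 1.8]
grip_width: -0.0001
gripper_force: 1.4
3.25 [ 0.5121 -0.1183  0.0755] [-25.9  29.1  91.3   0.   59.5  45. ] -6.035279007232971e-05 [ 1.5 -1.2  1.8]
to go [-0.021 -0.009 -0.214]
[[0.945, 0.328, 0.001], [0.328, -0.945, -0.0], [0.001, 0.001, -1.0]]
```

```bash
python3 -m jog '[{"linear":[0,0,0.05],"roll":0},{"linear":[0,0,0.05],"roll":0},{"linear":[0,0,0],"roll":0},{"linear":[0,0,0],"roll":0}]'; python3 -m jog '[{"linear":[0,0,0.05],"roll":0},{"linear":[0,0,0],"roll":0},{"linear":[0,0,0],"roll":0}]'
```

```text
time_s: 3.58
position: [0.5123, -0.1183, 0.0738]
tool_rot: [[0.945, 0.328, 0.003], [0.328, -0.945, -0.002], [0.002, 0.002, -1.0]]
ft_force: [-6.7, 1.1, 27.8]
grip_width: 0.0001
gripper_force: 14.0
time_s: 3.83
position: [0.5123, -0.1184, 0.0736]
tool_rot: [[0.945, 0.328, 0.004], [0.328, -0.945, -0.003], [0.003, 0.004, -1.0]]
ft_force: [-12.6, 3.0, 46.5]
grip_width: 0.0002
gripper_force: 23.3
```

The cell seated at TCP z≈0.0737, where the force jumps. I lift, open, and check with the scene and wrist views before going down over the collar.

```bash
python3 -m jog '[{"linear":[0,0,-0.3],"roll":0},{"linear":[0,0,-0.6],"roll":0},{"linear":[0,0,-0.6],"roll":0},{"linear":[0,0,0],"roll":0},{"linear":[0,0,0],"roll":0},{"linear":[0,0,0],"roll":0},{"linear":[0,0,0],"roll":0},{"linear":[0,0,0],"roll":0}]' 1; python3 look.py w4
python3 - <<'E'
from h import *
im=np.load('pics/w4.npy'); c=np.load('pics/w4T.npy',allow_pickle=True).item()
s=optics.get_image('scene'); a=cv2.resize(im[120:320,200:440],None,fx=2.5,fy=2.5); b=cv2.resize(s[165:265,290:330+60],None,fx=2,fy=2)
a[:200,:200]=b[:200,:200]
cv2.imwrite('pics/c4.png',a[:,:,::-1]); np.save('pics/s4.npy',s)
E
```

```text
time_s: 4.5
position: [0.5112, -0.1178, 0.1282]
tool_rot: [[0.945, 0.328, -0.002], [0.328, -0.945, 0.001], [-0.002, -0.002, -1.0]]
ft_force: [0.3, -0.3, -0.4]
grip_width: 0.0854
gripper_force: 0.0
4.5 [ 0.5112 -0.1178  0.1282] [-25.9  25.1  87.6   0.   67.4  45. ] 0.08540413230113837 [ 0.3 -0.3 -0.4]
to go [-0.002  0.011  1.106]
[[0.945, 0.328, -0.002], [0.328, -0.945, 0.001], [-0.002, -0.002, -1.0]]
```

View pics/c4.png

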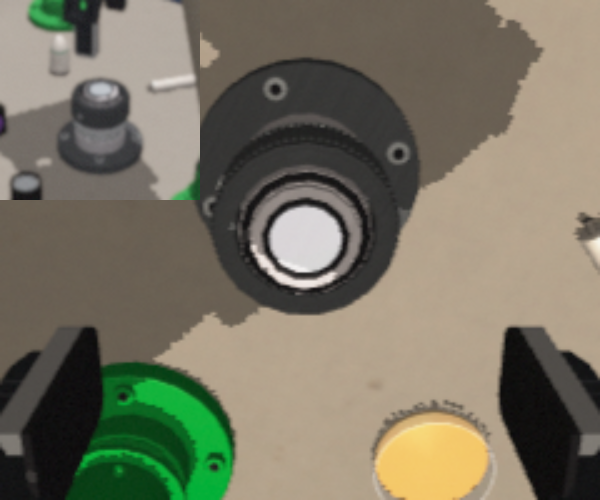

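The crop shows the cell seated just above the spigot, with the glass at crop (307,238). The collar is still up, with its outer circle about (307,222), and the fingers straddle it. I go down over the collar.

```bash
python3 -c "
from h import *
c=np.load('pics/w4T.npy',allow_pickle=True).item()
print(plane(ray('wrist',(322.4,208.4),c),.069),plane(ray('wrist',(322.4,214.8),c),.074))"
python3 -m jog '[{"linear":[0.02,0.03,0.5],"roll":0},{"linear":[0,0,0.5],"roll":0},{"linear":[0,0,0.5],"roll":0},{"linear":[0,0,0.4],"roll":0},{"linear":[0,0,0.3],"roll":0},{"linear":[0,0,0.1],"roll":0},{"linear":[0,0,0],"roll":0},{"linear":[0,0,0],"roll":0}]'
```

```text
[ 0.51690386 -0.11823482  0.069     ] [ 0.51379743 -0.11927572  0.074     ]
time_s: 5.27
position: [0.5131, -0.119, 0.0376]
tool_rot: [[0.945, 0.328, 0.0], [0.328, -0.945, -0.0], [0.0, 0.0, -1.0]]
ft_force: [-0.2, -0.0, -0.3]
grip_width: 0.0853
gripper_force: 0.0
```

```bash
python3 -m jog '[{"linear":[0,0,0.05],"roll":0},{"linear":[0,0,0],"roll":0},{"linear":[0,0,0],"roll":0},{"linear":[0,0,0],"roll":0},{"linear":[0,0,0],"roll":0},{"linear":[0,0,0],"roll":0},{"linear":[0,0,0],"roll":0}]' -1 40
```

```text
time_s: 5.85
position: [0.5134, -0.1193, 0.0359]
tool_rot: [[0.945, 0.328, 0.002], [0.328, -0.945, -0.001], [0.001, 0.001, -1.0]]
ft_force: [0.2, -1.8, 6.2]
grip_width: 0.0591
gripper_force: 42.5
```

```bash
python3 -m jog '[{"linear":[0,0,0.02],"roll":0},{"linear":[0,0,0],"roll":0.4},{"linear":[0,0,0],"roll":0.4},{"linear":[0,0,0],"roll":0.4},{"linear":[0,0,0],"roll":0.4},{"linear":[0,0,0],"roll":0.4},{"linear":[0,0,0],"roll":0.4},{"linear":[0,0,0],"roll":0.4},{"linear":[0,0,0],"roll":0.4},{"linear":[0,0,0],"roll":0}]'; python3 -c "
from h import *
s=env.observe();print(np.round(s['wrist_torque'],2),np.round(s['q'],1))"
```

```text
time_s: 6.68
position: [0.5135, -0.1192, 0.0355]
tool_rot: [[0.999, 0.052, 0.002], [0.052, -0.999, -0.001], [0.002, 0.001, -1.0]]
ft_force: [0.3, -1.2, 9.7]
grip_width: 0.059
gripper_force: 42.9
[-0.08  0.02 -0.19] [-26.   32.6  93.3   0.   53.9  61. ]
```

```bash
python3 -m jog '[{"linear":[0,0,0],"roll":0.4},{"linear":[0,0,0],"roll":0.4},{"linear":[0,0,0],"roll":0.4},{"linear":[0,0,0],"roll":0.4},{"linear":[0,0,0],"roll":0.4},{"linear":[0,0,0],"roll":0.4},{"linear":[0,0,0],"roll":0.4},{"linear":[0,0,0],"roll":0.4},{"linear":[0,0,0],"roll":0}]'; python3 -c "
from h import *
s=env.observe();print(np.round(s['wrist_torque'],2),np.round(s['q'],1))"
```

```text
time_s: 7.43
position: [0.5124, -0.1186, 0.0341]
tool_rot: [[0.975, -0.224, -0.001], [-0.224, -0.975, 0.001], [-0.001, -0.0, -1.0]]
ft_force: [-0.2, 0.8, -0.9]
grip_width: 0.0587
gripper_force: 43.1
[ 0.01  0.02 -0.07] [-25.9  32.8  93.4   0.   53.9  77. ]
```

The force vanished and z fell, so the keyways dropped over the pins about 32° into the turn. I push home.

```bash
python3 -m jog '[{"linear":[0,0,0.05],"roll":0},{"linear":[0,0,0.05],"roll":0},{"linear":[0,0,0.05],"roll":0},{"linear":[0,0,0],"roll":0},{"linear":[0,0,0],"roll":0}]';  python3 -m jog '[{"linear":[0,0,0.05],"roll":0},{"linear":[0,0,0.05],"roll":0},{"linear":[0,0,0],"roll":0},{"linear":[0,0,0],"roll":0}]'
```

```text
time_s: 7.85
position: [0.5127, -0.1188, 0.0285]
tool_rot: [[0.975, -0.223, -0.0], [-0.223, -0.975, 0.0], [-0.0, -0.0, -1.0]]
ft_force: [-1.8, 1.9, 2.7]
grip_width: 0.059
gripper_force: 43.4
time_s: 8.18
position: [0.5129, -0.1189, 0.0247]
tool_rot: [[0.975, -0.223, 0.0], [-0.223, -0.975, 0.0], [0.0, -0.0, -1.0]]
ft_force: [-1.9, 1.6, 6.3]
grip_width: 0.0589
gripper_force: 43.7
```

Spring force is rising as expected, at 6.3 N. I push to the stop.

```bash
python3 -m jog '[{"linear":[0,0,0.04],"roll":0},{"linear":[0,0,0],"roll":0},{"linear":[0,0,0],"roll":0}]';  python3 -m jog '[{"linear":[0,0,0.03],"roll":0},{"linear":[0,0,0],"roll":0},{"linear":[0,0,0],"roll":0},{"linear":[0,0,0],"roll":0}]' - 60
```

```text
time_s: 8.43
position: [0.5129, -0.1188, 0.0242]
tool_rot: [[0.975, -0.223, 0.001], [-0.223, -0.975, -0.0], [0.001, 0.0, -1.0]]
ft_force: [-5.2, 3.1, 18.8]
grip_width: 0.0585
gripper_force: 44.7
time_s: 8.77
position: [0.513, -0.1189, 0.0242]
tool_rot: [[0.975, -0.222, 0.002], [-0.222, -0.975, -0.001], [0.002, 0.001, -1.0]]
ft_force: [-9.7, 3.8, 31.2]
grip_width: 0.058
gripper_force: 58.4
```

There is a hard stop at z=0.0242. That is about 11.5 mm below the resting height, against 12 mm expected. One look to check.

Run:
```python
from h import *
s=optics.get_image('scene'); w=optics.get_image('wrist')
o=np.hstack([cv2.resize(s[165:265,290:390],(400,400)),cv2.resize(w[120:320,220:420],(400,400))]); cv2.imwrite('pics/c5.png',o[:,:,::-1])
s=env.observe();print(s['time_s'],np.round(s['position'],4),np.round(s['ft_force'],1),s['gripper_force'])
```

```text
8.8667 [ 0.513  -0.1189  0.0242] [-9.3  4.5 31.3] 58.37204312905669
```

View pics/c5.png

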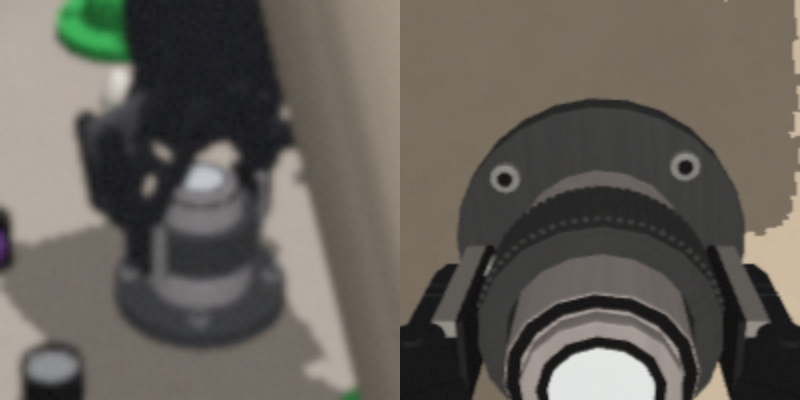

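The pictures show the collar well down the spigot, level, still gripped, and the cell seated (glass at (205,180) in the left crop). I hand in.

```bash
python3 -c "
from rig import env
print(env.close_job())"
```

```text
the job is handed in; nothing more can be done
None
```

I seated the lens cell, turned the collar until it dropped over its pins, and pushed it home to its stop. I handed the job in at about 9 s with the collar still gripped (58 N) and held down (31 N); the hand-in returned no verdict.

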